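Set the band saw's length stop

TASK

Push the carriage of the length gauge along its rail with the fingertips until its spring plunger drops into the groove of the grooved block, then press the clamp paddle on the carriage down flat. Only push and press, gently: do not grip anything, do not pull the plunger up by its knob, and leave the loose things around it where they lie.

Things in the scene. Friction and masses are not known exactly. Their poses are not given: they have to be found in the camera images.
- gauge: The length gauge: plywood board 12 mm thick, fixed to the bench. Origin on its centre line at the underside (bench height); its +y runs along the rail (leftward for the robot at zero yaw), +x points away from the robot, z up. The board spans x -65..150 mm, y -300..300 mm. The aluminium rail bar on it is 30 mm wide, centred on x = -15 mm, its top 34 mm above the bench.
- carriage (a joint): Slide of the carriage along the rail, m; 0 = middle of the board, grows towards the board's +y; travel -0.215..0.215, moved by any push along the rail (about 1 N to slide freely, up to about 8 N to take the plunger over a ridge). It stays where it is left; it cannot be lifted.
- carriage_top (a point): Middle of the top of the carriage's green main block, 72.5 mm above the bench. That block is 50 mm across the rail and 60 mm along it, so its two upright push faces lie 30 mm to either side of this point along the rail; each face is solid from 36 mm to 72 mm above the bench. A green arm, 26 mm along the rail, and a steel stop plate reach from it to 91 mm beyond this point on the far side (+x).
- plunger_axis (a point): Point on the plunger's vertical axis at board-top height (12 mm above the bench), moves with the carriage: 45 mm to the far side (+x of the gauge) of carriage_top. When it coincides in plan with the groove, the carriage is on its stop.
- plunger (a joint): Height of the spring plunger, m: 0 = fully down, 0.016 = pulled up. Its round tip rides along the board and the spring (5 to 8 N) pushes it down. It rises about 5.5 mm over a ridge and drops back to about 0 in the groove: the push needed grows, then dips and turns to a pull, and from 8 mm to either side of the groove it draws the carriage in by itself. Over the plain block it stays up.
- knob_top (a point): Top of the plunger's black knob (20 mm across, 18 mm tall), 86.5 mm above the bench when down. Graspable, but not to be gripped or pulled up.
- paddle (a joint): Clamp paddle on the carriage's robot side, rad: 0 = raised 34 degrees above level, 0.6 = level, fully down (end of travel). Hinge along the rail, 29 mm to the robot's side of carriage_top and 62 mm above the bench. Stiff: needs about 4 to 6 N down on its end and stays where it is left.
- paddle_pad (a point): Top of the black pad at the paddle's free end, 52 mm from the hinge; the pad is 40 mm wide along the rail and 16 mm long. About 95 mm above the bench when raised, 67 mm when fully down; it swings down and about 12 mm further from the rail.
- grooved_block: Steel index block on the board, fixed, 42 mm along the rail between its thin end flanges, 36 mm wide: two ridges 6 mm high with sloping sides (30 degrees), their crests 20.8 mm apart, and a V groove between. Origin at its middle, on the board's top; axes as the gauge's. It lies to the left or to the right of the middle.
- groove (a point): Bottom of the V groove, in the middle of the grooved block, 12 mm above the bench, on the path of the plunger.
- plain_block: Steel block on the other side of the rail's middle: same length, width, height and end slopes, but with a flat top and no groove. Origin at its middle, on the board's top.
- offcut: Bystander, loose: softwood block 35 x 70 x 30 mm lying on the far strip of the gauge board. Origin at the middle of its underside.
- roller: Bystander, loose: upright brass roller, 32 mm across, 36 mm tall, on the far strip of the board. Origin at the middle of its underside.
- wax_tin: Bystander, loose: round tin 48 mm across, 35 mm tall, on the far strip of the board. Origin at the middle of its underside.
- wrench: Bystander, loose: flat steel wrench 180 mm long on the bench, left of the board. Origin at the middle of its underside.
- push_stick: Bystander, loose: plywood push stick about 290 mm long, 12 mm thick, on the bench, right of the board. Origin at the middle of its underside.
- glue: Bystander, loose: white bottle 60 mm across, 150 mm tall, left of the board. Origin at the middle of its underside.
- tape_measure: Bystander, loose: tape measure 68 x 34 x 66 mm, right of the board. Origin at the middle of its underside.
There are look-alikes about, which are no part of the job. Leave any turquoise look-alike of the grooved_block alone.

How it is judged:
By the outcome, as a careful person would: the job done as asked, in the order asked, and still so for the second after the job is handed in, with the robot touching nothing.
It also fails if it takes over 51 s, if anything falls off the work surface, if the arm or the gripper's body presses on something with over 40 N, if the wrist force passes 120 N, or if a joint passes its speed limit or range.

ROBOT

A 6-joint arm with a two-finger parallel gripper is mounted at the origin on the work surface. World frame = base frame: x ahead of the robot, y to its left, z up, the work surface at z = 0. Lengths are in m, angles in rad, forces in N, time in s.
With the tool pointing down it reaches from about 0.35 to 0.975 m from the base axis. Payload 4.9 kg.
Tool frame: the origin (TCP) lies on the centre line of the jaws, within the pads' length; the fingertips stand 22 mm ahead of it and the grasp point (between the pads) lies 3 mm ahead of it (manip.tcp_to_tips is the distance from the TCP to the fingertips, in m); z points along the fingers, x is the direction in which the jaws open and shut, and the axes are right-handed (so a half turn about z gives the same grasp; the last joint's range is limited). The gripper opens to 85 mm and grips with 20 to 120 N. Pads are 22 mm wide; open, the fingers measure 114 mm over their backs; the gripper's body (76 mm by 85 mm) begins 54 mm behind the grasp point. The pads swing forward as they close: fully open they stand 13 mm farther back than shut.
Start: joints at [1.182, 0.053, 1.613, -0, 1.476, -0.119], TCP at [0.167, 0.602, 0.253] pointing down, gripper open.
Joint ranges: [-3.01, 3.01], [-1.01, 2.22], [0.06, 2.58], [-1.02, 4.17], [0.09, 2.62], [-3.14, 3.14]. Speed limits (rad/s): [2.57, 2.57, 3.14, 3.14, 3.14, 3.14].

INTERFACE

Orientations are given as a unit quaternion [w, x, y, z].
In Python, from plant import manip gives the robot as it stands.
- The arm moves only by the shell command python3 -m pendant 'ROWS'. ROWS is a JSON object of lists of equal length, an entry for each row: "linear": the shift along the tool's x, y, z in cm, a list of three; "rotation": the turn, a rotation vector about the tool's x, y, z in degrees, a list of three; "grip": the closure, from 0 (fully open) to 1 (shut). A call has exactly 10 rows; each row is the pose to reach, as a shift and turn from the pose commanded when the call began, along the tool's axes at that moment; what a row does not reach only later rows make up. A row lasts 1/12 s, in which the tool goes at most 41.7 mm and 7.16 degrees, less where a joint would pass 70% of its speed; a pose out of reach is approached as far as the arm can. A call with a gripper value outside its range is refused whole. The fingers move at their own pace and stop on an object; the grip force is fixed at half the most. Time passes only in rows, so rows that repeat a pose let the fingers close, or fill a call up. It gives the time, the measured TCP pose, the force and the opening at its end, in the units of the state.
- manip.state(): the state, without advancing time (a new reading comes with each control period).
- manip.grab_frame(name): name is "scene" or "top"; returns the picture (384x512x3 uint8, red, green, blue); there is no depth.
- manip.calibration(name): a dict with "fx", "fy", "cx", "cy" (pixels), "cam_to_world" (4x4, takes a point from camera to world coordinates). Camera axes: x right, y up, looking along -z (the intrinsics and any distortion apply to the point x, -y, -z); pixel columns grow to the right and rows downward; lengths in m; the calibration is good to about 2 mm. A picture is of the moment at which its call begins. calibration takes no time and is no camera call.
- manip.job_done(): hands the job in, once; it reports no verdict.
The state is a dict: "time": time; "joint_pos": joint angles; "joint_vel": joint speeds; "joint_efforts": joint torques, N m; "tool_pos": TCP position; "tool_rot": TCP orientation; "contact_force": force on the tool from outside, world axes, zero at the start; "ft_torque": the same for the moment, N m; "gripper_width": opening from 0.0 (shut) to 1.0 (fully open).
Only numpy, scipy, OpenCV 4.12 (cv2) and the standard library are available. Lean on these libraries where they do the work, as an engineer would, in place of code of your own. Each camera call takes 0.05 s, during which the arm holds its last target. There are 200 camera calls.

## Working session

There is one attempt and no reset: what is moved stays moved. The work goes in short steps, Python scripts to look and compute and a shell command to move; the robot and the scene stay as the last step left them, time stands still between calls to the robot, and variables do not carry over. Pictures are saved under pics/ and viewed, about 8 in all and at most 12, crops included, and the job is handed in when it is done.

```bash
mkdir -p pics; ls
cat > h.py <<'E'
import numpy as np, cv2
from plant import manip
from scipy.spatial.transform import Rotation as R
def grab(n,f):
    im=manip.grab_frame(n); cv2.imwrite(f'pics/{f}.png',im[:,:,::-1]); return im
def crop(src,f,x0,y0,x1,y1,s):
    im=cv2.imread(f'pics/{src}.png')[y0:y1,x0:x1]
    cv2.imwrite(f'pics/{f}.png',cv2.resize(im,None,fx=s,fy=s,interpolation=cv2.INTER_CUBIC))
def px2w(n,u,v,z):
    c=manip.calibration(n);M=np.array(c['cam_to_world'])
    d=M[:3,:3]@np.array([(u-c['cx'])/c['fx'],-(v-c['cy'])/c['fy'],-1]);o=M[:3,3]
    return o+d*(z-o[2])/d[2]
def w2px(n,p):
    c=manip.calibration(n);M=np.array(c['cam_to_world'])
    q=M[:3,:3].T@(np.array(p)-M[:3,3]);return c['cx']+c['fx']*q[0]/-q[2],c['cy']-c['fy']*q[1]/-q[2]
E
python3 - <<'E'
from h import *
a=grab('scene','s0');b=grab('top','t0')
for n in('scene','top'):print(manip.calibration(n))
s=manip.state();print(s);print(R.from_quat(np.roll(s['tool_rot'],-1)).as_matrix().round(3), manip.tcp_to_tips)
E
```

```text
pics
{'fx': 450.2214136986856, 'fy': 450.2214136986856, 'cx': 251.28864294081652, 'cy': 196.31619755424504, 'cam_to_world': array([[ 0.18498393, -0.63798777,  0.74749752,  1.7875795 ],
       [ 0.98262046,  0.13201501, -0.13049546, -0.21464973],
       [-0.01542639,  0.75864592,  0.6513205 ,  1.15982669],
       [ 0.        ,  0.        ,  0.        ,  1.        ]])}
{'fx': 440.37751097291334, 'fy': 440.37751097291334, 'cx': 252.93322439095408, 'cy': 187.42737306483946, 'cam_to_world': array([[ 0.00651195,  0.9888184 , -0.14898242,  0.38471266],
       [-0.99976665,  0.0095066 ,  0.01939743,  0.01519101],
       [ 0.02059685,  0.14882135,  0.98864957,  1.2965122 ],
       [ 0.        ,  0.        ,  0.        ,  1.        ]])}
{'time': 0.1, 'joint_pos': array([ 1.18198780e+00,  5.32698892e-02,  1.61418984e+00,  3.99657779e-05,
        1.47601037e+00, -1.19025645e-01]), 'joint_vel': array([ 2.23519140e-03,  4.60915739e-04, -2.77197043e-03, -6.75484001e-05,
       -6.04515954e-04,  7.76548782e-04]), 'joint_efforts': array([-2.28674274e-06, -3.94902420e+01, -3.71363819e+01, -1.42423009e-04,
        3.92306509e-03, -1.29349382e-05]), 'tool_pos': array([0.166376  , 0.60189004, 0.25217912]), 'tool_rot': array([ 4.58605073e-04,  7.95777841e-01,  6.05587935e-01, -8.19310488e-04]), 'contact_force': array([ 0.26661457, -0.00608178, -0.47601596]), 'ft_torque': array([-0.00252202, -0.00300398, -0.03044949]), 'gripper_width': 1.0008436334732045}
[[ 0.267  0.964 -0.001]
 [ 0.964 -0.267 -0.002]
 [-0.002 -0.    -1.   ]] 0.022
```

View pics/s0.png

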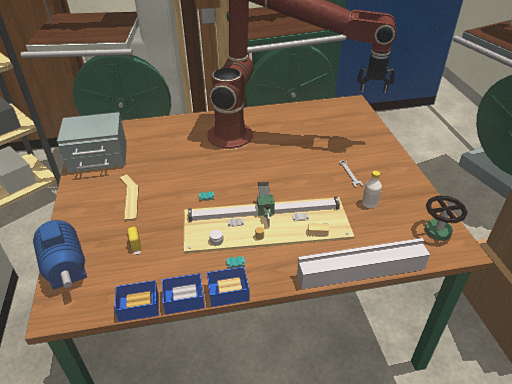

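View pics/t0.png

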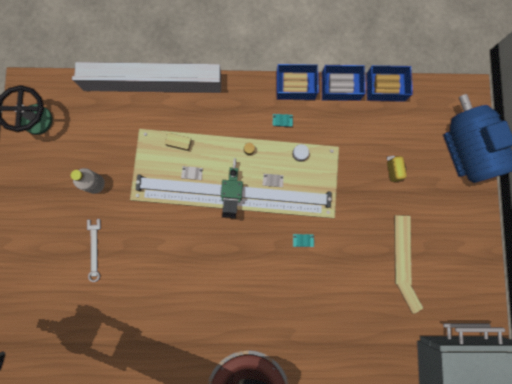

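The gauge is at about top px (236,173), with the carriage at (232,190). Candidates for the grooved block are the steel blocks at top (192,172) and (273,180). The turquoise look-alikes at (283,121) and (303,241) are ruled out. Next is a close crop of the two steel blocks.

Run:
```python
from h import *
a=cv2.imread('pics/t0.png')[125:220,128:342];b=cv2.imread('pics/s0.png')[175:250,180:356]
a=cv2.resize(a,(780,346),interpolation=cv2.INTER_CUBIC);b=cv2.resize(b,(586,250),interpolation=cv2.INTER_CUBIC)
o=np.zeros((600,780,3),np.uint8);o[:346]=a;o[348:598,:586]=b;cv2.imwrite('pics/c0.png',o)
```

```text
(no output)
```

View pics/c0.png

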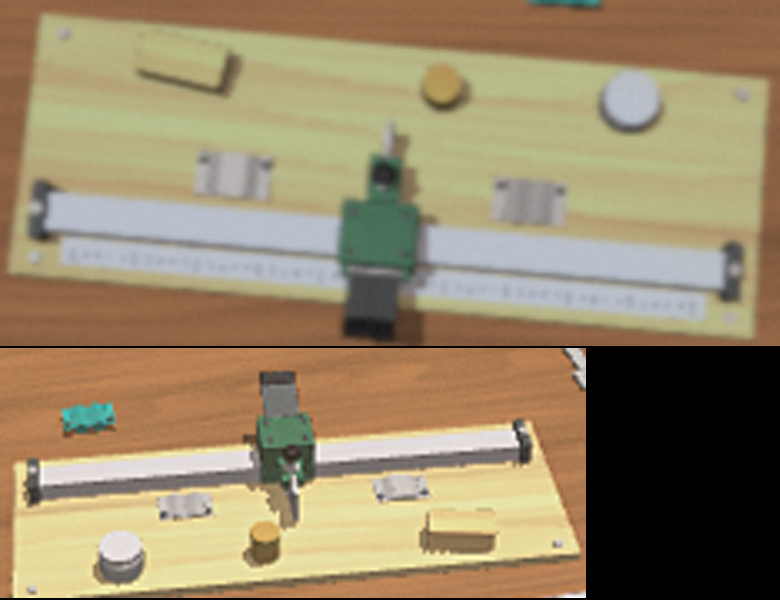

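Run:
```python
from h import *
f=780/214
T=lambda x,y,z:px2w('top',128+x/f-.5+.5/f,125+y/f-.5+.5/f,z)
c=[T(40,14,.012),T(768,78,.012),T(753,338,.012),T(10,274,.012)]
for p in c:print(p.round(4))
L=(c[0]+c[3])/2;Rr=(c[1]+c[2])/2;d=L-Rr;yaw=np.arctan2(-d[0],d[1]);print('yaw',np.degrees(yaw),np.linalg.norm(d))
ex=np.array([np.cos(yaw),np.sin(yaw),0]);ey=np.array([-np.sin(yaw),np.cos(yaw),0])
o=(L+Rr)/2-ex*.0425;print('gauge o',o)
g=lambda p:((p-o)@ex*1000,(p-o)@ey*1000)
for n,x,y,z in[('R block',528,202,.016),('L block',234,176,.016),('car top',379,238,.0725),('knob',384,174,.0865),('pad',368,325,.095),('roller',443,82,.048),('tin',631,98,.047),('offcut',183,60,.042)]:
  p=T(x,y,z);print(n,p.round(4),np.round(g(p),1))
im=cv2.imread('pics/t0.png',0)
for n,x,y in[('R',528,202),('L',234,176)]:
  u,v=128+x/f,125+y/f
  print(n,[round(float(np.mean([cv2.getRectSubPix(im,(1,1),(u+k,v+k*.088+j))[0,0] for j in(-2,-1,0,1,2)]))) for k in np.arange(-12,12.5,1)])
a=cv2.imread('pics/t0.png')
A=np.vstack([cv2.resize(a[160:192,176:208],(300,300),interpolation=cv2.INTER_CUBIC),cv2.resize(a[164:196,257:289],(300,300),interpolation=cv2.INTER_CUBIC)])
b=cv2.imread('pics/s0.png')
B=np.vstack([cv2.resize(b[204:230,284:318],(392,300),interpolation=cv2.INTER_CUBIC),cv2.resize(b[209:235,219:253],(392,300),interpolation=cv2.INTER_CUBIC)])
cv2.imwrite('pics/c1.png',np.hstack([A,B]))
```

```text
[0.7535 0.3335 0.012 ]
[ 0.7065 -0.2659  0.012 ]
[ 0.4918 -0.249   0.012 ]
[0.5383 0.3478 0.012 ]
yaw -4.465835333752559 0.5999160779491828
gauge o [0.58014808 0.04492904 0.012     ]
R block [ 0.6002 -0.0675  0.016 ] [  28.8 -110.6]
L block [0.6192 0.1704 0.016 ] [ 29.1 128.2]
car top [0.5615 0.0509 0.0725] [-19.1   4.5]
knob [0.609  0.0474 0.0865] [28.6  4.7]
pad [0.4923 0.0576 0.095 ] [-88.6   5.8]
roller [0.6912 0.0024 0.048 ] [114.  -33.8]
tin [ 0.6801 -0.1479  0.047 ] [ 114.6 -184.5]
offcut [0.7083 0.2106 0.042 ] [114.9 175.1]
R [173, 174, 174, 173, 171, 163, 155, 151, 147, 142, 139, 142, 146, 150, 151, 147, 142, 141, 150, 163, 169, 169, 171, 173, 174]
L [174, 176, 177, 175, 166, 156, 154, 160, 172, 180, 180, 181, 180, 178, 170, 154, 143, 145, 157, 170, 171, 166, 168, 173, 174]
```

View pics/c1.png

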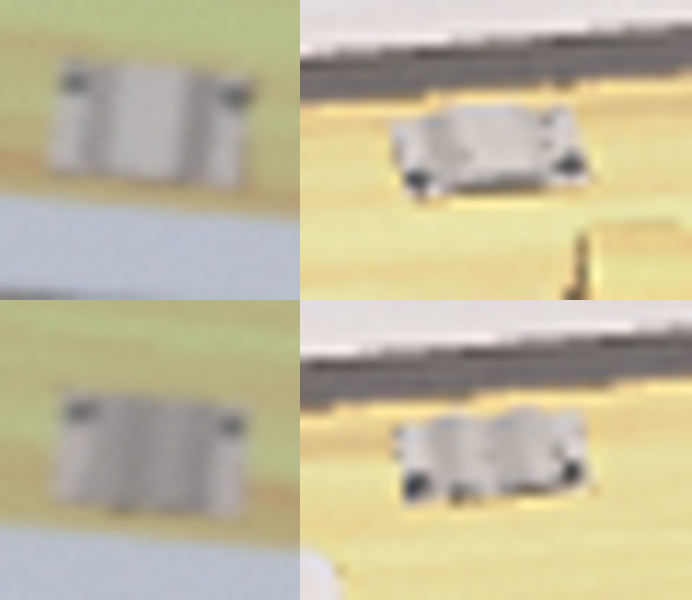

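The right-hand block (top px (273,180), scene px (236,222)) shows two ridges with a groove. The left-hand one has a plain bright flat top. So the grooved block is the right one, at gauge y of about -111 mm. The carriage is at about +5 mm, so I push from its +y face toward -y.

```bash
python3 -m pendant '{"linear":[[-2,3,0],[-4,6,0],[-6,9,0],[-8,12,0],[-10,15,0],[-12,18,0],[-14,21,0],[-16,24,0],[-18,27,0],[-20,30,0]],"rotation":[[0,0,-1.1],[0,0,-2.2],[0,0,-3.3],[0,0,-4.4],[0,0,-5.5],[0,0,-6.6],[0,0,-7.7],[0,0,-8.8],[0,0,-9.9],[0,0,-11]],"grip":[1,1,1,1,1,1,1,1,1,1]}'
cat >> h.py <<'E'
yaw=np.radians(-4.466);EX=np.array([np.cos(yaw),np.sin(yaw),0]);EY=np.array([-np.sin(yaw),np.cos(yaw),0]);O=np.array([.58015,.04493,0])
def st(tgt=None):
    s=manip.state();p=np.array(s['tool_pos']);m=R.from_quat(np.roll(s['tool_rot'],-1)).as_matrix()
    print('t',s['time'],'gauge TCP mm',round((p-O)@EX*1e3,1),round((p-O)@EY*1e3,1),round(p[2]*1e3,1),'F gauge',round(s['contact_force']@EX,2),round(s['contact_force']@EY,2),round(s['contact_force'][2],2),'w',s['gripper_width'])
    print('axes in gauge',(np.array([EX,EY,[0,0,1]])@m).round(3).tolist())
    if tgt is not None:
        w=O+EX*tgt[0]/1e3+EY*tgt[1]/1e3+np.array([0,0,tgt[2]/1e3]);print('tool shift cm',(m.T@(w-p)*100).round(2))
E
python3 -c "
from h import *
st([-16,85,150])"
```

```text
time: 0.93
tool_pos: [0.403, 0.328, 0.2529]
tool_rot: [-0.0, 0.734, 0.679, -0.0]
contact_force: [-0.2, -0.1, -0.7]
gripper_width: -0.003
t 0.9333 gauge TCP mm -198.7 268.4 252.9 F gauge -0.16 -0.1 -0.74 w -0.002958333242509421
axes in gauge [[-0.001, 1.0, -0.0], [1.0, 0.001, -0.0], [-0.0, -0.0, -1.0]]
tool shift cm [-18.36  18.25  10.28]
```

```bash
python3 -m pendant '{"linear":[[-2,2,1],[-4,4,2],[-6,6,3],[-8,8,4],[-10,10,5],[-12,12,6.5],[-14,14,8],[-16,16,9.5],[-18,18,11],[-18.4,18.2,12]],"rotation":[[0,0,0],[0,0,0],[0,0,0],[0,0,0],[0,0,0],[0,0,0],[0,0,0],[0,0,0],[0,0,0],[0,0,0]],"grip":[1,1,1,1,1,1,1,1,1,1]}'
python3 - <<'E'
from h import *
st([-16,60,71])
grab('scene','s1');crop('s1','s1c',180,100,356,250,4)
E
```

```text
time: 1.77
tool_pos: [0.5709, 0.1289, 0.1314]
tool_rot: [0.0, 0.735, 0.678, -0.001]
contact_force: [0.3, -0.2, 1.2]
gripper_width: 0.0
t 1.7667 gauge TCP mm -15.7 83.0 131.4 F gauge 0.27 -0.14 1.21 w 6.475524416577797e-05
axes in gauge [[0.003, 1.0, -0.001], [1.0, -0.003, -0.001], [-0.001, -0.001, -1.0]]
tool shift cm [-2.29 -0.02  6.04]
```

View pics/s1c.png

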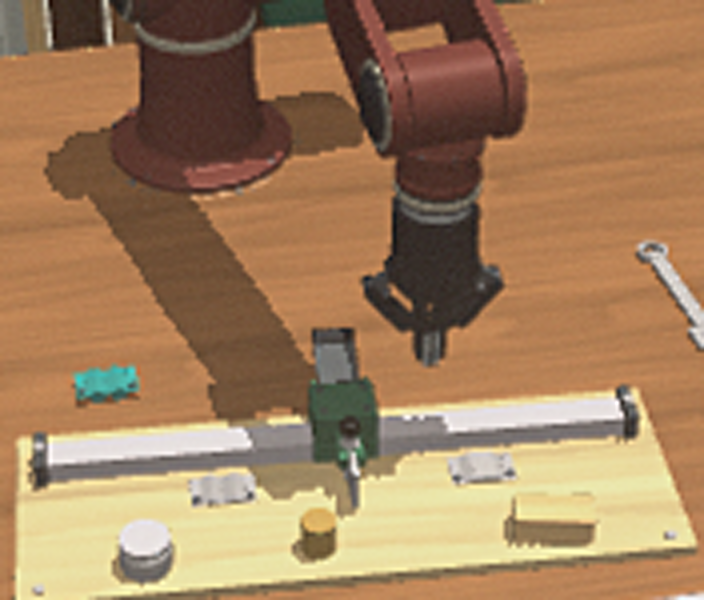

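Scene view: fingers shut and hanging left of the carriage, clear of it; both steel blocks are visible (double ridge at crop (222,488), flat at (480,467)), paddle raised, everything in place. Now I descend and approach the face.

```bash
python3 -m pendant '{"linear":[[0,0,1.5],[0,0,3],[0,0,4.5],[0,0,6],[-0.8,0,6],[-1.6,0,6],[-2.2,0,6],[-2.6,0,6],[-3.0,0,6],[-3.2,0,6]],"rotation":[[0,0,0],[0,0,0],[0,0,0],[0,0,0],[0,0,0],[0,0,0],[0,0,0],[0,0,0],[0,0,0],[0,0,0]],"grip":[1,1,1,1,1,1,1,1,1,1]}'
python3 -c "
from h import *
st()"
python3 -m pendant '{"linear":[[-0.2,0,0],[-0.4,0,0],[-0.6,0,0],[-0.8,0,0],[-1.0,0,0],[-1.2,0,0],[-1.4,0,0],[-1.6,0,0],[-1.8,0,0],[-2.0,0,0]],"rotation":[[0,0,0],[0,0,0],[0,0,0],[0,0,0],[0,0,0],[0,0,0],[0,0,0],[0,0,0],[0,0,0],[0,0,0]],"grip":[1,1,1,1,1,1,1,1,1,1]}'
python3 -c "
from h import *
st()"
```

```text
time: 2.65
tool_pos: [0.5677, 0.0995, 0.0744]
tool_rot: [0.001, 0.734, 0.679, 0.001]
contact_force: [0.4, 0.1, -0.5]
gripper_width: 0.002
t 2.65 gauge TCP mm -16.7 53.4 74.4 F gauge 0.39 0.16 -0.51 w 0.0016996671849599046
axes in gauge [[0.001, 1.0, 0.002], [1.0, -0.001, 0.0], [0.0, 0.002, -1.0]]
time: 3.48
tool_pos: [0.5656, 0.0801, 0.0734]
tool_rot: [0.0, 0.734, 0.679, 0.0]
contact_force: [0.4, 1.3, 1.9]
gripper_width: 0.0
t 3.4833 gauge TCP mm -17.2 33.9 73.4 F gauge 0.27 1.3 1.88 w 0.0004463636223160571
axes in gauge [[-0.0, 1.0, 0.0], [1.0, 0.0, 0.0], [0.0, 0.0, -1.0]]
```

```bash
python3 -m pendant '{"linear":[[-0.5,0,0],[-1.0,0,0],[-1.5,0,0],[-2.0,0,0],[-2.5,0,0],[-3.0,0,0],[-3.5,0,0],[-4.0,0,0],[-4.5,0,0],[-5.0,0,0]],"rotation":[[0,0,0],[0,0,0],[0,0,0],[0,0,0],[0,0,0],[0,0,0],[0,0,0],[0,0,0],[0,0,0],[0,0,0]],"grip":[1,1,1,1,1,1,1,1,1,1]}'
python3 - <<'E'
from h import *
st()
grab('scene','s2');grab('top','t2')
a=cv2.resize(cv2.imread('pics/s2.png')[170:250,180:356],None,fx=4,fy=4,interpolation=cv2.INTER_CUBIC)
b=cv2.resize(cv2.imread('pics/t2.png')[145:215,190:366],None,fx=4,fy=4,interpolation=cv2.INTER_CUBIC)
cv2.imwrite('pics/c2.png',np.vstack([a,b]))
E
```

```text
time: 4.32
tool_pos: [0.5616, 0.0298, 0.0733]
tool_rot: [-0.0, 0.734, 0.679, -0.0]
contact_force: [0.9, 2.5, 2.5]
gripper_width: 0.002
t 4.3167 gauge TCP mm -17.4 -16.5 73.3 F gauge 0.66 2.58 2.51 w 0.002307932427101108
axes in gauge [[-0.0, 1.0, -0.0], [1.0, 0.0, -0.0], [-0.0, -0.0, -1.0]]
```

View pics/c2.png

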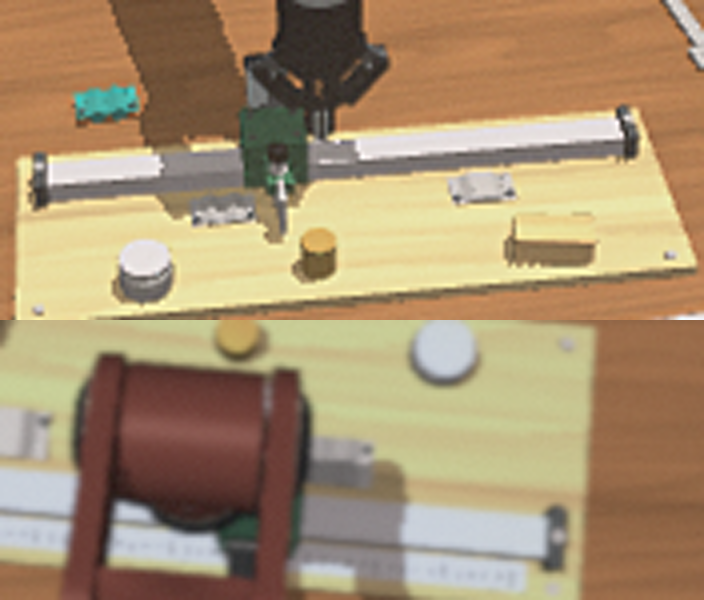

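The carriage has moved with the fingers: knob at scene px (249,207), was (267,206). The others are untouched.

Run:
```python
from h import *
for n,u,v,z in[('knob0',267.4,206.3,.0865),('knob1',249.2,207.4,.0865),('groove',180+222.5/4,170+211/4,.017),('groove s1',180+222.5/4,100+489/4,.017),('plain',180+481/4,100+467/4,.018)]:
  p=px2w('scene',u-.4,v-.4,z)-O;print(n,p@EX*1e3,p@EY*1e3)
```

```text
knob0 38.40593283411682 3.6776935788231744
knob1 36.12144136968448 -61.39969585395554
groove 36.35488466345831 -112.63734022011069
groove s1 33.73031927327446 -112.4241418141864
plain 35.183043519105624 126.96996095395622
```

```bash
python3 -m pendant '{"linear":[[-0.4,0,0],[-0.8,0,0],[-1.2,0,0],[-1.6,0,0],[-2.0,0,0],[-2.2,0,0],[-2.4,0,0],[-2.6,0,0],[-2.8,0,0],[-3.0,0,0]],"rotation":[[0,0,0],[0,0,0],[0,0,0],[0,0,0],[0,0,0],[0,0,0],[0,0,0],[0,0,0],[0,0,0],[0,0,0]],"grip":[1,1,1,1,1,1,1,1,1,1]}'
python3 -c "
from h import *
st()"
python3 -m pendant '{"linear":[[-0.1,0,0],[-0.2,0,0],[-0.3,0,0],[-0.4,0,0],[-0.4,0,0],[-0.5,0,0],[-0.6,0,0],[-0.6,0,0],[-0.6,0,0],[-0.6,0,0]],"rotation":[[0,0,0],[0,0,0],[0,0,0],[0,0,0],[0,0,0],[0,0,0],[0,0,0],[0,0,0],[0,0,0],[0,0,0]],"grip":[1,1,1,1,1,1,1,1,1,1]}'
python3 -c "
from h import *
st()"
```

```text
time: 5.25
tool_pos: [0.559, 0.0003, 0.0731]
tool_rot: [-0.0, 0.734, 0.679, -0.0]
contact_force: [-0.6, 2.5, -1.1]
gripper_width: -0.002
t 5.25 gauge TCP mm -17.6 -46.1 73.1 F gauge -0.82 2.4 -1.08 w -0.001682950298289507
axes in gauge [[-0.0, 1.0, -0.001], [1.0, 0.0, -0.0], [-0.0, -0.001, -1.0]]
time: 6.08
tool_pos: [0.5588, -0.0046, 0.0733]
tool_rot: [-0.001, 0.734, 0.679, 0.001]
contact_force: [0.7, 5.9, -0.2]
gripper_width: 0.001
t 6.0833 gauge TCP mm -17.5 -51.1 73.3 F gauge 0.23 5.89 -0.23 w 0.0008243119637851592
axes in gauge [[-0.0, 1.0, -0.0], [1.0, 0.0, 0.002], [0.002, -0.0, -1.0]]
```

The force is up to 5.9 N, so the plunger is climbing the first ridge. I continue in short steps.

```bash
python3 -m pendant '{"linear":[[-0.1,0,0],[-0.1,0,0],[-0.2,0,0],[-0.2,0,0],[-0.3,0,0],[-0.3,0,0],[-0.3,0,0],[-0.3,0,0],[-0.3,0,0],[-0.3,0,0]],"rotation":[[0,0,0],[0,0,0],[0,0,0],[0,0,0],[0,0,0],[0,0,0],[0,0,0],[0,0,0],[0,0,0],[0,0,0]],"grip":[1,1,1,1,1,1,1,1,1,1]}' >/dev/null
python3 -c "
from h import *
st()"
python3 -m pendant '{"linear":[[-0.1,0,0],[-0.1,0,0],[-0.1,0,0],[-0.2,0,0],[-0.2,0,0],[-0.2,0,0],[-0.2,0,0],[-0.2,0,0],[-0.2,0,0],[-0.2,0,0]],"rotation":[[0,0,0],[0,0,0],[0,0,0],[0,0,0],[0,0,0],[0,0,0],[0,0,0],[0,0,0],[0,0,0],[0,0,0]],"grip":[1,1,1,1,1,1,1,1,1,1]}' >/dev/null
python3 -c "
from h import *
st()"
```

```text
t 6.9167 gauge TCP mm -17.5 -53.9 73.2 F gauge -1.23 5.03 -0.67 w -0.00433270774325432
axes in gauge [[-0.0, 1.0, -0.0], [1.0, 0.0, 0.002], [0.002, -0.0, -1.0]]
t 7.75 gauge TCP mm -17.4 -56.9 73.2 F gauge -1.11 3.91 -0.91 w -0.0015013659480166428
axes in gauge [[-0.0, 1.0, -0.0], [1.0, 0.0, 0.0], [0.0, -0.0, -1.0]]
```

```bash
python3 -m pendant '{"linear":[[-0.1,0,0],[-0.1,0,0],[-0.1,0,0],[-0.2,0,0],[-0.2,0,0],[-0.2,0,0],[-0.2,0,0],[-0.2,0,0],[-0.2,0,0],[-0.2,0,0]],"rotation":[[0,0,0],[0,0,0],[0,0,0],[0,0,0],[0,0,0],[0,0,0],[0,0,0],[0,0,0],[0,0,0],[0,0,0]],"grip":[1,1,1,1,1,1,1,1,1,1]}' >/dev/null
python3 -c "
from h import *
st()"
python3 -m pendant '{"linear":[[-0.1,0,0],[-0.1,0,0],[-0.1,0,0],[-0.2,0,0],[-0.2,0,0],[-0.2,0,0],[-0.2,0,0],[-0.2,0,0],[-0.2,0,0],[-0.2,0,0]],"rotation":[[0,0,0],[0,0,0],[0,0,0],[0,0,0],[0,0,0],[0,0,0],[0,0,0],[0,0,0],[0,0,0],[0,0,0]],"grip":[1,1,1,1,1,1,1,1,1,1]}' >/dev/null
python3 - <<'E'
from h import *
st()
grab('scene','s3');crop('s3','s3c',200,170,300,245,8)
E
```

```text
t 8.5833 gauge TCP mm -17.2 -59.0 73.4 F gauge -0.37 -0.22 -1.46 w 0.0009318752045233646
axes in gauge [[-0.0, 1.0, 0.0], [1.0, 0.0, -0.0], [-0.0, 0.0, -1.0]]
t 9.4167 gauge TCP mm -17.3 -61.0 73.3 F gauge 0.21 -0.07 -0.72 w -0.002205251660705169
axes in gauge [[-0.0, 1.0, -0.0], [1.0, 0.0, 0.0], [0.0, -0.0, -1.0]]
```

View pics/s3c.png

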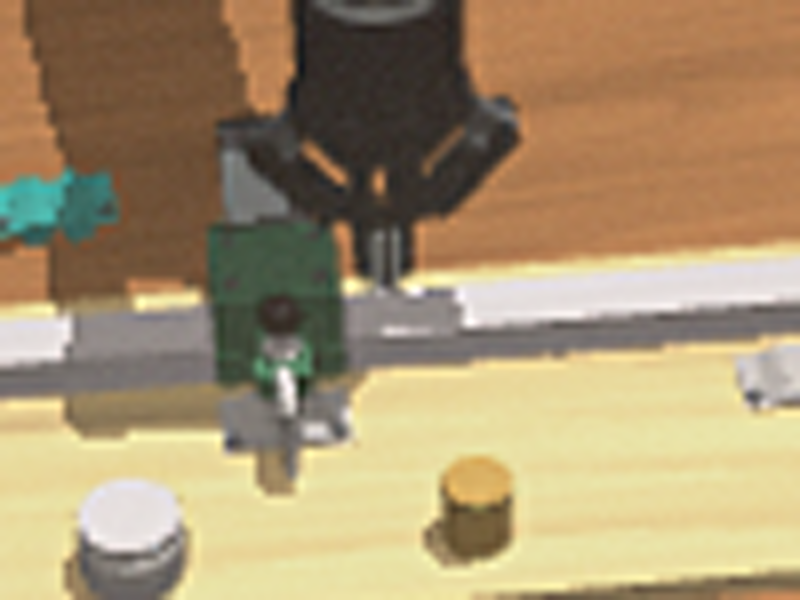

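The force fell to zero and there is a gap between finger and carriage, so the plunger drew itself in: knob at px (235,208), over the block.

```bash
python3 - <<'E'
from h import *
p=px2w('scene',200+280/8-.4,170+304/8-.4,.0865)-O;print('knob',p@EX*1e3,p@EY*1e3)
st([-94,-112,130])
E
python3 -m pendant '{"linear":[[0.5,0,0],[1.5,0,0],[2.5,0,-1],[3,0,-3],[3,0,-5],[3,0,-7],[3,-2,-8],[2,-4.5,-8],[0,-7.5,-8],[-2,-7.7,-8]],"rotation":[[0,0,0],[0,0,0],[0,0,0],[0,0,0],[0,0,0],[0,0,0],[0,0,0],[0,0,0],[0,0,0],[0,0,0]],"grip":[1,1,1,1,1,1,1,1,1,1]}' >/dev/null
python3 - <<'E'
from h import *
st([-94,-112,110])
grab('scene','s4');crop('s4','s4c',200,170,300,245,8)
E
```

```text
knob 32.977836576301165 -111.89888143874172
t 9.4667 gauge TCP mm -17.3 -61.0 73.3 F gauge -0.44 0.35 0.11 w -0.0017905811627069012
axes in gauge [[-0.0, 1.0, -0.0], [1.0, 0.0, -0.0], [-0.0, -0.0, -1.0]]
tool shift cm [-5.1  -7.67 -5.67]
t 10.3 gauge TCP mm -98.4 -79.5 152.7 F gauge 0.47 0.75 -0.33 w -0.0014435740692950157
axes in gauge [[-0.003, 1.0, -0.003], [1.0, 0.003, 0.001], [0.001, -0.003, -1.0]]
tool shift cm [-3.26  0.44  4.26]
```

View pics/s4c.png

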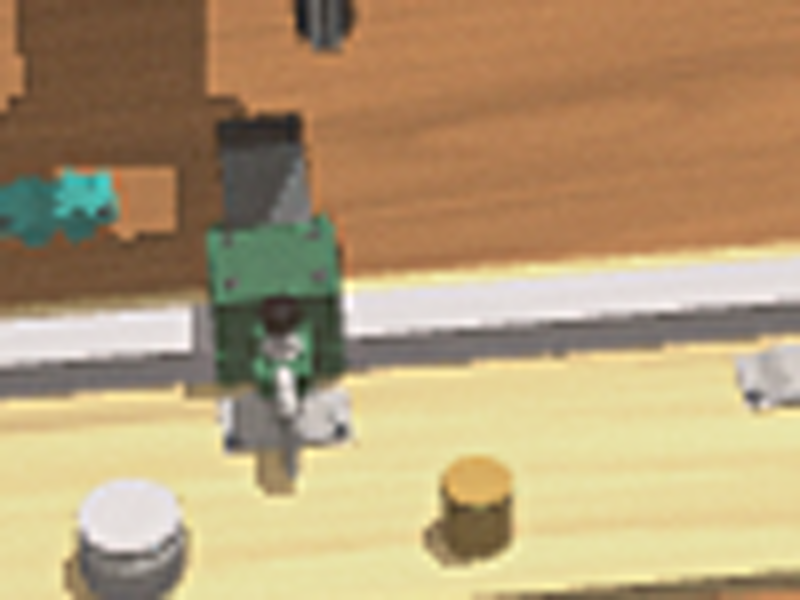

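The carriage stays put with the fingers withdrawn; knob gauge y is -112 against a groove at -111 to -112.5. The paddle is raised, pad at crop (260,127). Next I move over the pad and press.

```bash
python3 -m pendant '{"linear":[[-1,0.2,0],[-2,0.4,0],[-3,0.4,0],[-3.3,0.4,0],[-3.3,0.4,0.5],[-3.3,0.4,1],[-3.3,0.4,1.5],[-3.3,0.4,2],[-3.3,0.4,2.3],[-3.3,0.4,2.6]],"rotation":[[0,0,0],[0,0,0],[0,0,0],[0,0,0],[0,0,0],[0,0,0],[0,0,0],[0,0,0],[0,0,0],[0,0,0]],"grip":[1,1,1,1,1,1,1,1,1,1]}' >/dev/null
python3 -c "
from h import *
st()"
python3 -m pendant '{"linear":[[0,0,0.2],[0,0,0.4],[0,0,0.6],[0,0,0.8],[0,0,1.0],[0,0,1.2],[0,0,1.4],[0,0,1.6],[0,0,1.8],[0,0,2.0]],"rotation":[[0,0,0],[0,0,0],[0,0,0],[0,0,0],[0,0,0],[0,0,0],[0,0,0],[0,0,0],[0,0,0],[0,0,0]],"grip":[1,1,1,1,1,1,1,1,1,1]}' >/dev/null
python3 -c "
from h import *
st([-94,-112,90])"
```

```text
t 11.1833 gauge TCP mm -90.7 -113.7 126.4 F gauge 0.5 0.34 1.07 w 0.002753673181634902
axes in gauge [[-0.001, 1.0, -0.001], [1.0, 0.001, 0.0], [0.0, -0.001, -1.0]]
t 12.0167 gauge TCP mm -90.9 -114.0 107.8 F gauge -4.73 0.21 5.33 w -0.0063006164412570224
axes in gauge [[-0.0, 1.0, -0.002], [1.0, 0.0, -0.0], [-0.0, -0.002, -1.0]]
tool shift cm [ 0.2  -0.31  1.78]
```

```bash
python3 -m pendant '{"linear":[[0.1,-0.1,0.2],[0.1,-0.2,0.4],[0.1,-0.3,0.6],[0.1,-0.4,0.8],[0.1,-0.4,1.0],[0.1,-0.4,1.2],[0.1,-0.4,1.4],[0.1,-0.4,1.5],[0.1,-0.4,1.6],[0.1,-0.4,1.7]],"rotation":[[0,0,0],[0,0,0],[0,0,0],[0,0,0],[0,0,0],[0,0,0],[0,0,0],[0,0,0],[0,0,0],[0,0,0]],"grip":[1,1,1,1,1,1,1,1,1,1]}' >/dev/null
python3 -c "
from h import *
st()"
python3 -m pendant '{"linear":[[0,0,0.1],[0,0,0.1],[0,0,0.2],[0,0,0.2],[0,0,0.2],[0,0,0.3],[0,0,0.3],[0,0,0.3],[0,0,0.3],[0,0,0.3]],"rotation":[[0,0,0],[0,0,0],[0,0,0],[0,0,0],[0,0,0],[0,0,0],[0,0,0],[0,0,0],[0,0,0],[0,0,0]],"grip":[1,1,1,1,1,1,1,1,1,1]}' >/dev/null
python3 -c "
from h import *
st()"
```

```text
t 12.85 gauge TCP mm -94.8 -112.9 89.9 F gauge -2.05 -2.77 2.62 w 0.0025428872954186177
axes in gauge [[-0.0, 1.0, -0.001], [1.0, 0.0, 0.0], [0.0, -0.001, -1.0]]
t 13.6833 gauge TCP mm -94.6 -112.7 88.6 F gauge -7.28 -0.75 13.51 w 0.001698905137691479
axes in gauge [[-0.0, 1.0, -0.002], [1.0, 0.0, 0.001], [0.001, -0.002, -1.0]]
```

The force rose to 13.5 N with the tips at 66.6 mm, so the paddle is at its end stop. I lift straight off, move back and look.

```bash
python3 -m pendant '{"linear":[[0,0,-0.5],[0,0,-1.5],[0,0,-3],[0,0,-5],[0,-2,-7],[0,-5,-9],[0,-8,-10],[0,-10,-10],[0,-11,-10],[0,-11,-10]],"rotation":[[0,0,0],[0,0,0],[0,0,0],[0,0,0],[0,0,0],[0,0,0],[0,0,0],[0,0,0],[0,0,0],[0,0,0]],"grip":[1,1,1,1,1,1,1,1,1,1]}' >/dev/null
python3 - <<'E'
from h import *
st()
grab('scene','s5');grab('top','t5')
a=cv2.resize(cv2.imread('pics/s5.png')[170:245,180:356],(704,300),interpolation=cv2.INTER_CUBIC)
b=cv2.resize(cv2.imread('pics/t5.png')[145:220,190:366],(704,300),interpolation=cv2.INTER_CUBIC)
cv2.imwrite('pics/c5.png',np.vstack([a,b]))
E
```

```text
t 14.5167 gauge TCP mm -205.5 -112.6 187.4 F gauge -1.1 -0.54 0.62 w -0.0014926186797384435
axes in gauge [[0.0, 1.0, 0.002], [1.0, -0.0, 0.0], [0.0, 0.002, -1.0]]
```

View pics/c5.png

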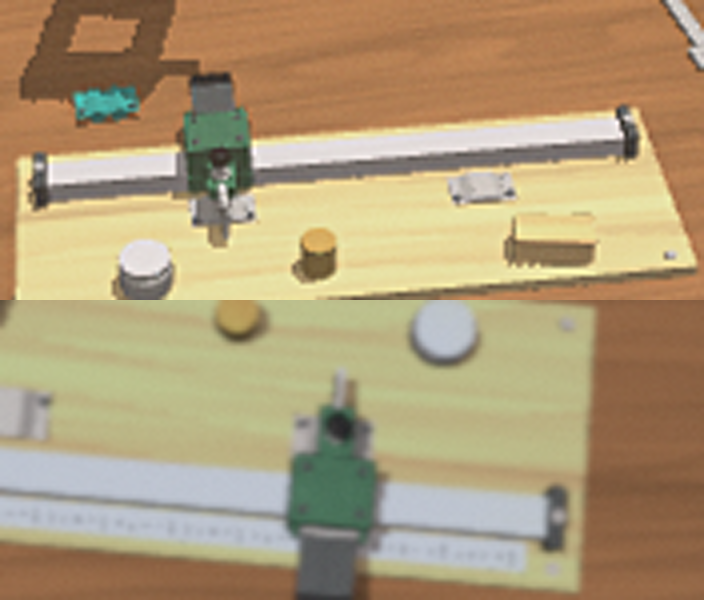

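The carriage sits centred over the grooved block (scene crop knob (220,155), top crop knob (340,427)), the paddle looks down, and the bystanders are in place. One numeric check, then hand in.

Run:
```python
from h import *
g=lambda n,u,v,z:[(px2w(n,u-.4,v-.4,z)-O)@EX*1e3,(px2w(n,u-.4,v-.4,z)-O)@EY*1e3]
print('knob top',g('top',190+340/4,145+127/4,.0865),'scene',g('scene',180+220/4,170+154/4,.0865),'cartop',g('top',190+332/4,145+195/4,.0725))
for nm,x,z in(('down far edge',-104,.067),('raised far edge',-94,.099)):
  p=O+EX*(x-3)/1e3+EY*-.111+[0,0,z];u,v=w2px('scene',p);print(nm,'expected scene crop',(u-180)*4,(v-170)*4)
```

```text
knob top [np.float64(27.571656145911074), np.float64(-111.98700539438826)] scene [np.float64(35.6230171792789), np.float64(-112.11094994356132)] cartop [np.float64(-18.6974718981485), np.float64(-110.8960632705394)]
down far edge expected scene crop 208.44073250425686 68.02633537523207
raised far edge expected scene crop 207.7766435266401 48.44924577504639
```

Run:
```python
from h import *
for f in('s4','s5'):
  im=cv2.imread(f'pics/{f}.png',0);print(f,im[180:200,230:236].mean(1).round().astype(int).tolist())
for th in(0,.5,.55,.6):
  a=np.radians(34.4)-th;p=O+EX*(-.015-.003-.029-.060*np.cos(a)+.004*np.sin(a))+EY*-.111+[0,0,.062+.060*np.sin(a)+.005*np.cos(a)];print(th,w2px('scene',p)[1]-180)
```

```text
s4 [140, 138, 143, 138, 82, 44, 49, 52, 69, 78, 77, 76, 76, 78, 83, 85, 91, 91, 96, 117]
s5 [138, 136, 140, 143, 142, 136, 131, 128, 83, 44, 59, 95, 105, 102, 102, 101, 102, 103, 106, 114]
0 2.3564036864567868
0.5 5.910218862890332
0.55 6.4425094860239085
0.6 7.00207825504549
```

The edge shift (about 4.1 px against 4.65 predicted) fits level only to within about 0.05 rad. A second, slightly firmer press nearer the pad's end will settle it.

```bash
python3 -m pendant '{"linear":[[0,2.5,0],[0,5,0],[0,7.5,0],[0,9.5,1],[0,10.6,3],[0,10.6,5],[0,10.6,7],[0,10.6,8],[0,10.6,8.5],[0,10.6,9]],"rotation":[[0,0,0],[0,0,0],[0,0,0],[0,0,0],[0,0,0],[0,0,0],[0,0,0],[0,0,0],[0,0,0],[0,0,0]],"grip":[1,1,1,1,1,1,1,1,1,1]}' >/dev/null
python3 -c "
from h import *
st()"
python3 -m pendant '{"linear":[[0,0,0.3],[0,0,0.5],[0,0,0.7],[0,0,0.8],[0,0,0.9],[0,0,1.0],[0,0,1.1],[0,0,1.2],[0,0,1.2],[0,0,1.2]],"rotation":[[0,0,0],[0,0,0],[0,0,0],[0,0,0],[0,0,0],[0,0,0],[0,0,0],[0,0,0],[0,0,0],[0,0,0]],"grip":[1,1,1,1,1,1,1,1,1,1]}' >/dev/null
python3 -c "
from h import *
st()"
```

```text
t 15.45 gauge TCP mm -98.0 -112.9 96.8 F gauge 0.48 1.05 0.39 w -0.0004677153734789647
axes in gauge [[-0.0, 1.0, -0.001], [1.0, 0.0, 0.0], [0.0, -0.001, -1.0]]
t 16.2833 gauge TCP mm -97.8 -113.2 88.4 F gauge -8.57 1.55 16.76 w 0.006865962552783363
axes in gauge [[-0.0, 1.0, -0.001], [1.0, 0.0, -0.0], [-0.0, -0.001, -1.0]]
```

The arm stops at the same height (88.4 mm) with 16.8 N, so this is a hard stop and the paddle is level. Now I retreat, check once more and hand in.

```bash
python3 -m pendant '{"linear":[[0,0,-0.5],[0,0,-1.5],[0,0,-3],[0,0,-5],[0,-2,-7],[0,-5,-9],[0,-8,-10],[0,-10,-10],[0,-10.5,-10],[0,-10.5,-10]],"rotation":[[0,0,0],[0,0,0],[0,0,0],[0,0,0],[0,0,0],[0,0,0],[0,0,0],[0,0,0],[0,0,0],[0,0,0]],"grip":[1,1,1,1,1,1,1,1,1,1]}' >/dev/null
python3 - <<'E'
from h import *
st();im=grab('scene','s6');d=cv2.absdiff(cv2.imread('pics/s6.png',0),cv2.imread('pics/s5.png',0))[195:245,180:356];print('diff max',d.max())
g=cv2.imread('pics/s6.png',0);print(g[180:200,230:236].mean(1).round().astype(int).tolist())
print(manip.job_done())
E
```

```text
t 17.1167 gauge TCP mm -203.7 -113.0 185.7 F gauge 0.4 -0.21 0.67 w 0.0007647395871238039
axes in gauge [[0.0, 1.0, 0.002], [1.0, -0.0, -0.001], [-0.001, 0.002, -1.0]]
diff max 51
[139, 136, 139, 143, 142, 135, 132, 128, 84, 44, 59, 94, 104, 103, 101, 102, 102, 103, 107, 114]
the job is handed in; nothing more can be done
None
```

Run:
```python
import cv2,numpy as np
d=cv2.absdiff(cv2.imread('pics/s6.png',0),cv2.imread('pics/s5.png',0))[195:245,180:356]
y,x=np.where(d>15);print(len(x),[(a+180,b+195,int(d[b,a])) for a,b in zip(x,y)][:20])
```

```text
8 [(np.int64(187), np.int64(195), 42), (np.int64(189), np.int64(195), 51), (np.int64(190), np.int64(195), 40), (np.int64(194), np.int64(195), 49), (np.int64(196), np.int64(195), 43), (np.int64(215), np.int64(196), 43), (np.int64(225), np.int64(200), 24), (np.int64(226), np.int64(210), 19)]
```

The job is done and handed in at about 17 s. I pushed the carriage toward the robot's right with shut fingertips until the plunger dropped into the groove, then pressed the clamp paddle down to its stop.

- **Plunger and groove:** The push rose to about 5.9 N on the first ridge and then fell to zero, leaving a gap between finger and carriage. With the fingers withdrawn, the knob measured -112 mm along the rail. The groove measured -111 mm in the top view and -112.5 mm in the scene view.
- **Paddle:** Two presses stopped at the same height, with the tips 66.5 mm above the bench, at 13.5 N and 16.8 N. The camera check was weaker, because the pad edge moved about 4.1 px where 4.65 px was predicted. I pressed the second time for that reason, and the image of the pad did not change.
- **Everything else:** In the last scene views the loose things on the board had not moved. Only 8 pixels in the gauge area differed, five of them in the strip where the arm's shadow had been lying, so I put those down to the shadow. I did not check the bystanders off the board closely at the end, but the arm did not go near them.

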